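Lay a casting in the blow-off cradle and fire the air gun at it

ROBOT

A 6-joint arm with a two-finger parallel gripper is mounted at the origin on a cart in front of the work surface, level with it; the furniture and walls round the work are solid. World frame = base frame: x ahead of the robot, y to its left, z up, the work surface at z = 0. Lengths are in m, angles in rad, forces in N, time in s.
With the tool pointing down it reaches from about 0.4 to 0.825 m from the base axis. Payload 7 kg.
Tool frame: the origin (TCP) lies midway between the tips of the shut fingers; the grasp point (between the pads) lies 19 mm behind it; z points along the fingers, y is the direction in which the jaws open and shut (so a half turn about z gives the same grasp; the last joint's range is limited). The gripper opens to 85 mm and grips with 20 to 120 N. Pads are 22 mm wide; open, the fingers measure 114 mm over their backs; the gripper's body (76 mm by 85 mm) begins 54 mm behind the grasp point. The pads swing forward as they close: fully open they stand 13 mm farther back than shut.
Start: joints at [-0.898, 0.359, 0.012, 0, -1.224, -0.288], TCP at [0.253, -0.626, 0.231] pointing down, gripper open.
Joint ranges: [-3.07, 3.07], [-1.43, 2.12], [-1.02, 1.25], [-3.03, 1.67], [-3.05, -0], [-3.03, 3.03]. Speed limits (rad/s): [2.39, 2.39, 3.01, 3.14, 3.14, 3.14].

INTERFACE

Orientations are given as a 3x3 rotation matrix whose columns are the frame's x, y, z axes.
In Python, from workcell import ctrl, capture, camera_model, hand_in gives the robot as it stands. The module is installed in compiled form; this text tells all that it offers.
- The arm moves only by the shell command python3 -m inch 'ROWS' [FORCE]. ROWS is JSON, a list of rows, each a list of 7 numbers: the shift along the tool's x, y, z in cm, then the turn, a rotation vector about the tool's x, y, z in rad, then the finger opening in cm, from 0 to 8.54. In form: [[dx, dy, dz, ax, ay, az, grip], ...]. A call has exactly 8 rows; each row is the pose to reach, as a shift and turn from the pose measured when the call began, along the tool's axes at that moment; what a row does not reach only later rows make up. A row lasts 1/10 s, in which the tool goes at most 50 mm and 8.59 degrees, less where a joint would pass 70% of its speed; a pose out of reach is approached as far as the arm can. A call with a gripper value outside its range is refused whole. The fingers move at their own pace and stop on an object; FORCE is the grip in N (left out, the last holds). Time passes only in rows, so rows that repeat a pose let the fingers close, or fill a call up. It gives the time, the measured TCP pose, the force and the opening at its end, in the units of the state.
- ctrl.read_state(): the state, without advancing time (a new reading comes with each control period).
- capture(name): name is "scene" or "top" or "wrist"; returns (picture, depth): 384x512x3 uint8, red, green, blue; 384x512 float32, m along the optical axis (not along the pixel's ray), 0 where there is no reading.
- camera_model(name): a dict with "camera_matrix" (3x3 intrinsics, pixels), "view" (4x4, takes a point from world to camera coordinates); the wrist camera has in their place "T_tool_cam" (4x4, takes a point from camera to tool coordinates, whose origin is the TCP and whose axes are the flange's). Camera axes: x right, y up, looking along -z (the intrinsics and any distortion apply to the point x, -y, -z); pixel columns grow to the right and rows downward; lengths in m; the calibration is good to about 2 mm. The wrist camera is an equidistant fisheye: a pixel r from the principal point sees the ray r / f radians off the axis. A picture is of the moment at which its call begins: read the wrist's pose just before it. camera_model takes no time and is no camera call.
- hand_in(): hands the job in, once; it reports no verdict.
The state is a dict: "t": time; "joints": joint angles; "joint_vel": joint speeds; "effort": joint torques, N m; "tcp_pos": TCP position; "orientation": TCP orientation; "contact_force": force on the tool from outside, world axes, zero at the start; "ft_torque": the same for the moment, N m; "finger_gap": finger opening in m.
Only numpy, scipy, OpenCV 4.12 (cv2) and the standard library are available. Lean on these libraries where they do the work, as an engineer would, in place of code of your own. Each camera call takes 0.05 s, during which the arm holds its last target. There are 200 camera calls.

TASK

Dust off the resin casting that stands on the round turntable: lay it on its side in the sloping V-cradle of the blow-off station, one end against the end stop, setting it down rather than dropping it in, and let go of it. Then squeeze the red trigger of the fixed air gun right home against its grip, gripping trigger and grip together, hold it squeezed for about one and a half seconds, and release it so that it springs back. Do not pull the trigger while the cradle is empty, and leave the tin, cup and pot nearby where they stand.

Things in the scene. Friction and masses are not known exactly. Their poses are not given: they have to be found in the camera images.
- casting: Brown-and-black pitted resin cylinder, 58 to 60 mm across, 123 mm long, about 0.2 kg. Starts upright on the fixed turntable, a grey disc 186 mm across, its top 49 mm above the table. Origin: centre of its foot; z along its length to its top. Other such castings, standing on the table farther back, are fixed and not meant.
- casting_mid (a point): Middle of the casting, on its axis, 61 mm above its foot.
- cradle_seat (a point): Where the middle of a fully seated casting lies, on its axis, 85 mm above the table. Axes: x along the cradle up its slope, 25 degrees above level, away from the end stop; y level, across the cradle, towards the gun; z square off the cradle, up. The stop's face is at x = -61 mm, reaching from z = -49 to -5 mm. Either end of the casting may be at the stop.
- grip_squeeze (a point): Centre line of the gun's fixed black grip, 65 mm up from the barrel, 30 mm below the grip's top end. Axes: z along the grip to its free top, which leans 30 degrees from vertical away from the muzzle; y square to it, from trigger to grip back; x across the gun. Grip back face y = +12 mm, front y = -12 mm, 24 mm wide. Squeezed home, the trigger's outer face is at y = -27 mm.
- trigger_tip (a point): Free upper end of the red trigger, on its centre line; trigger 14 mm wide, 10 mm thick, hinged 72 mm below this beside the barrel. At rest this end's outer face stands at y = -44 mm, z = +20 mm of grip_squeeze. Trigger and grip measure 56 mm together at rest, 39 mm squeezed.
- trigger (a joint): Angle of the red trigger: 0 sprung out at rest, 0.23 rad squeezed right home. A spring pushes it back; at the tip it takes about 2 N to start and 5 N to hold home.
- gun_grip: The air gun's fixed black grip, 95 mm long. Origin: on the barrel's axis at the grip's root, 85 mm above the table; axes as grip_squeeze. The barrel runs level from here to the muzzle, which is 85 mm from the cradle's axis, beside the middle of a seated casting; a clamp 20 mm long, 44 mm wide, 105 mm high stands 40 mm in front of the grip's root.
- station: Blow-off station, screwed to the table: aluminium base plate 150 x 270 x 8 mm carrying the cradle on its -y side and the air gun on its +y side. Origin: centre of the underside; z up; the gun fires along -y; the cradle slopes up along +x.
- paint_tin: Bystander: paint tin, 68 mm across, 77 mm high. Origin: centre of its underside.
- mixing_cup: Bystander: white plastic mixing cup with a brown lower half, 70 mm across, 82 mm high. Origin: centre of its underside.
- pigment_pot: Bystander: dark pigment pot, 63 mm across, 70 mm high. Origin: centre of its underside.
- cradle: Two black V-saddles (90 degrees, each 14 mm long) on a spine. Origin: centre of the foot of a seated casting, 61 mm down-slope of cradle_seat, same axes. Saddles centred at x = 18 and 104 mm, reaching up to z = -14 mm and out to y = +-32 mm. Between them, x = 25 to 97 mm, the sides are free for fingers (spine 30 mm wide, below z = -43 mm).
Not all that is in view belongs to the job. Of the things that look like the casting, the larger one is meant.

How it is judged:
On the way, in this order (a step that is already met when the one before it is completed fails the run):
1. the casting lies on its side in the cradle, one end at the stop, and is let go (x of casting_mid in the frame of cradle_seat between -0.015 and 0.018 m and y of casting_mid in the frame of cradle_seat between -0.009 and 0.009 m and z of casting_mid in the frame of cradle_seat between -0.009 and 0.009 m and angle between the z axis of casting and the x axis of cradle_seat, either way round below 0.15 rad and contact force between the fingers and casting below 0.3 N and linear speed of casting below 0.02 m/s), for 0.3 s.
2. with the casting in the cradle, the trigger is squeezed home between the fingers (which bear on trigger and grip) and held for a second (x of casting_mid in the frame of cradle_seat between -0.015 and 0.018 m and y of casting_mid in the frame of cradle_seat between -0.009 and 0.009 m and z of casting_mid in the frame of cradle_seat between -0.009 and 0.009 m and angle between the z axis of casting and the x axis of cradle_seat, either way round below 0.15 rad and value of joint trigger above 0.18 rad and contact force between the fingers and gun_grip above 0.5 N), for 1 s.
3. the trigger is released and has sprung back (value of joint trigger below 0.03 rad), for 0.3 s.
At the end, for the whole second after the job is handed in: The casting lies still in the cradle: its middle within 9 mm of the seat sideways and in height, one end within 18 mm of the stop, its axis within 8 degrees of the cradle's; the trigger is back out (under 0.03 rad) (x of casting_mid in the frame of cradle_seat between -0.015 and 0.018 m and y of casting_mid in the frame of cradle_seat between -0.009 and 0.009 m and z of casting_mid in the frame of cradle_seat between -0.009 and 0.009 m and angle between the z axis of casting and the x axis of cradle_seat, either way round below 0.15 rad and linear speed of casting below 0.02 m/s and value of joint trigger below 0.03 rad); the robot touches nothing.
It fails at once if the trigger is pulled while the casting is not in the cradle (value of joint trigger above 0.1 rad and distance between casting_mid and cradle_seat above 0.04 m).
It fails at once if the casting is dropped (moves freely, out of the fingers, at over 0.45 m/s: a fall of about 1 cm) (contact force between the fingers and casting below 0.1 N and linear speed of casting above 0.45 m/s).
It fails at once if the paint tin is moved more than 3 cm or knocked over (distance of paint_tin from where it was at the start of the episode above 0.03 m or angle between paint_tin's own z axis and vertical above 0.4 rad).
It fails at once if the mixing cup is moved more than 3 cm or knocked over (distance of mixing_cup from where it was at the start of the episode above 0.03 m or angle between mixing_cup's own z axis and vertical above 0.4 rad).
It fails at once if the pigment pot is moved more than 3 cm or knocked over (distance of pigment_pot from where it was at the start of the episode above 0.03 m or angle between pigment_pot's own z axis and vertical above 0.4 rad).
It also fails if it takes over 42 s, if anything falls off the work surface, if the arm or the gripper's body presses on something with over 40 N, if the wrist force passes 120 N, or if a joint passes its speed limit or range.

## Working session

There is one attempt and no reset: what is moved stays moved. The work goes in short steps, Python scripts to look and compute and a shell command to move; the robot and the scene stay as the last step left them, time stands still between calls to the robot, and variables do not carry over. Pictures are saved under pics/ and viewed, about 8 in all and at most 12, crops included, and the job is handed in when it is done.

```bash
mkdir -p pics
cat > h.py <<'E'
import numpy as np, cv2
from workcell import ctrl, capture, camera_model
def cloud(name):
    s=ctrl.read_state(); im,d=capture(name); m=camera_model(name)
    if name=="wrist": return s,im,d,m
    K=np.array(m["camera_matrix"]);V=np.array(m["view"])
    v,u=np.mgrid[:384,:512]
    c=np.stack([(u-K[0,2])/K[0,0]*d,-(v-K[1,2])/K[1,1]*d,-d,np.ones_like(d)],-1)
    P=(c@np.linalg.inv(V).T)[...,:3]; P[d==0]=np.nan
    return s,im,d,P
E
python3 - <<'E'
from h import *
print(ctrl.read_state())
ims=[]
for n in("scene","top"):
    s,im,d,P=cloud(n); np.savez(n+".npz",im=im,P=P,d=d)
    m=camera_model(n); print({k:np.round(v,3).tolist() if not isinstance(v,str) else v for k,v in m.items()}, (d>0).mean())
    cv2.imwrite(f"pics/{n}0.png",cv2.resize(im[...,::-1],(800,600)))
E
```

```text
{'t': 0.0, 'joints': array([-8.97908368e-01,  3.59383270e-01,  1.10761325e-02, -3.60656808e-04,
       -1.22410092e+00, -2.88109914e-01]), 'joint_vel': array([-0.0003184 ,  0.00073755, -0.00093922, -0.00034155, -0.00055617,
        0.00037648]), 'effort': array([-4.28593094e-04, -5.83320701e+01,  2.93423420e+01,  6.93671733e+00,
       -5.94566547e-03,  1.37976176e-05]), 'tcp_pos': array([ 0.25317128, -0.62520898,  0.23037164]), 'orientation': array([[-9.26927812e-01, -3.75238969e-01, -7.39229004e-04],
       [-3.75239674e-01,  9.26926653e-01,  1.47179769e-03],
       [ 1.32935217e-04,  1.64163826e-03, -9.99998644e-01]]), 'contact_force': array([-0.29857145,  0.32482576, -0.01086101]), 'ft_torque': array([-0.01431835, -0.01318363, -0.0246599 ]), 'finger_gap': 0.08530487456113581}
{'camera_matrix': [[440.764, 0.0, 248.737], [0.0, 440.764, 192.729], [0.0, 0.0, 1.0]], 'view': [[0.467, -0.884, -0.003, -0.263], [0.482, 0.252, 0.839, -0.408], [-0.741, -0.393, 0.544, -1.209], [0.0, 0.0, 0.0, 1.0]]} 0.9957478841145834
{'camera_matrix': [[464.975, 0.0, 255.102], [0.0, 464.975, 191.352], [0.0, 0.0, 1.0]], 'view': [[-0.026, -1.0, -0.003, 0.018], [0.982, -0.026, 0.185, -0.605], [-0.185, 0.002, 0.983, -1.351], [0.0, 0.0, 0.0, 1.0]]} 0.9962819417317709
```

View pics/scene0.png

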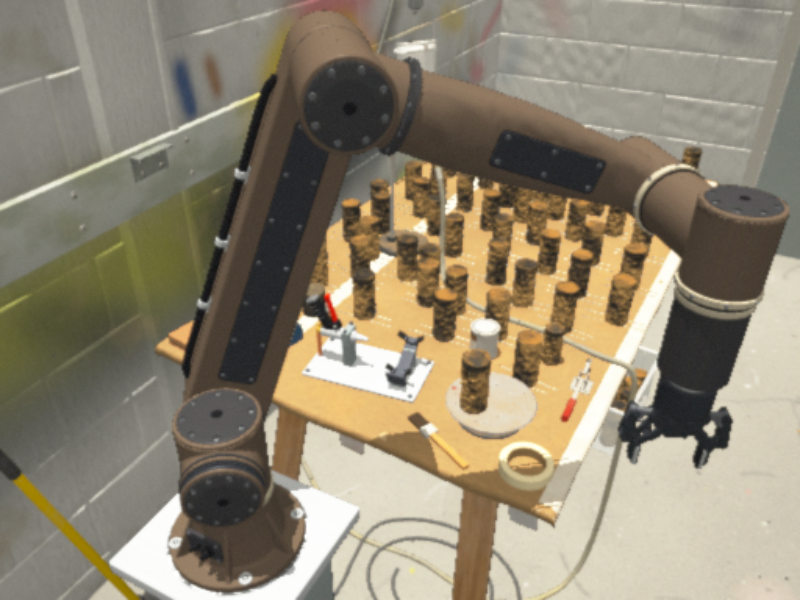

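View pics/top0.png

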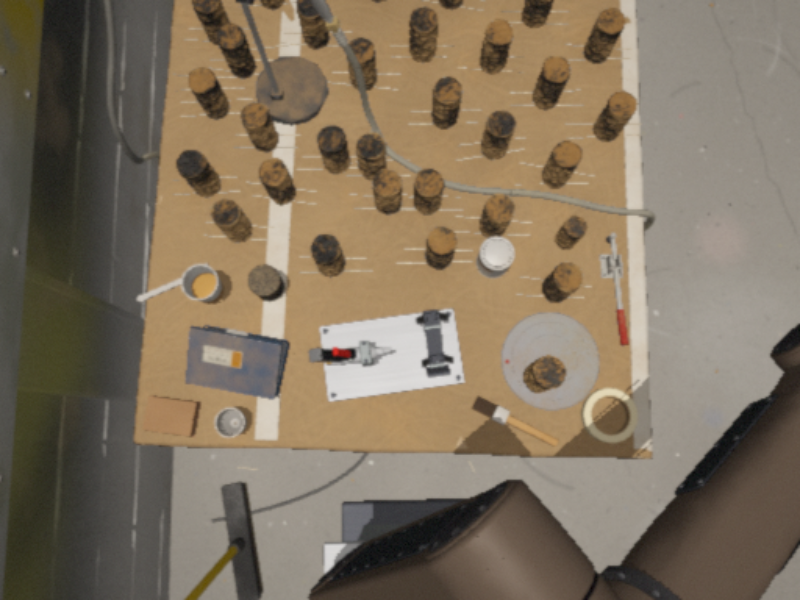

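The scene view shows the casting on the turntable (475,380), with the station left of it: cradle at (407,358), gun at (330,315). The top view shows the plate centred near (392,355), the cradle at (435,343), the gun grip and trigger at (335,353) and the casting at (545,373).

Run:
```python
from h import *
D=np.load("top.npz");im,P=D["im"],D["P"]
s=512/800
z=P[...,2]
# plate
hsv=cv2.cvtColor(im,cv2.COLOR_RGB2HSV)
u0,u1,v0,v1=[int(a*s) for a in(305,480,295,415)]
m=np.zeros((384,512),bool);m[v0:v1,u0:u1]=1
pl=m&(abs(z-0.008)<0.008)&(hsv[...,1]<50)&(hsv[...,2]>120)
c,_=cv2.findContours(pl.astype(np.uint8),cv2.RETR_EXTERNAL,cv2.CHAIN_APPROX_NONE)
c=max(c,key=cv2.contourArea)[:,0]
K=camera_model("top");V=np.array(K["view"]);Ki=np.linalg.inv(K["camera_matrix"])
def ray(u,v,h):
    r=np.array([u,v,1])@Ki.T; r=r*[1,-1,-1]; Vi=np.linalg.inv(V); o=Vi[:3,3]; d=Vi[:3,:3]@r; return o+d*(h-o[2])/d[2]
Q=np.array([ray(a,b,0.008)[:2] for a,b in c],np.float32)
print("plate",cv2.minAreaRect(Q),"z med",np.nanmedian(z[pl]))
# casting top
m[:]=0;m[int(330*s):int(410*s),int(500*s):int(600*s)]=1
for nm,lo,hi in(("top",.16,.185),("side",.06,.16)):
    k=m&(z>lo)&(z<hi);X=P[k]; print(nm,k.sum(),X.min(0),X.max(0),np.median(X,0))
    if nm=="top": print(cv2.minEnclosingCircle(X[:,:2].astype(np.float32)))
# table check, turntable
print("table z",np.nanmedian(z[290*384//600:,:][:, :][ (abs(z[290*384//600:,:])<.02)]))
k=m&(abs(z-.049)<.01);print("tt",np.nanmedian(z[k]))
# all above-table objects near: cradle
m[:]=0;m[v0:v1,u0:u1]=1
r=m&(hsv[...,0]<8)&(hsv[...,1]>150)
print("red",P[r].min(0),P[r].max(0),np.median(P[r],0))
S=np.load("scene.npz");im,P=S["im"],S["P"];z=P[...,2]
k=(z>.06)&(z<.19);k[:, :int(455*s)]=0;k[:,int(495*s):]=0;k[:int(340*s)]=0;k[int(415*s):]=0
X=P[k];X=X[(X[:,0]<.7)];print("scene casting",len(X),X.min(0),X.max(0))
t=X[X[:,2]>.165];print(cv2.minEnclosingCircle(t[:,:2].astype(np.float32)))
w=X[X[:,2]<.16][:,:2]
A=np.c_[2*w,np.ones(len(w))];q=np.linalg.lstsq(A,(w**2).sum(1),rcond=None)[0];print("circ",q[:2],np.sqrt(q[2]+q[:2]@q[:2]))
hsv=cv2.cvtColor(im,cv2.COLOR_RGB2HSV)
r=(hsv[...,1]>150)&((hsv[...,0]<6)|(hsv[...,0]>174));r[:180]=0;r[225:]=0;r[:,190:225][:]&=True;r[:,:195]=0;r[:,225:]=0
print("red scene",P[r])
```

```text
plate ((0.5048819184303284, 0.020064979791641235), (0.15089930593967438, 0.2710380554199219), 6.335346698760986) z med 0.00685647281599544
top 375 [ 0.42010925 -0.28644618  0.16080701] [ 0.47778731 -0.22736573  0.17642853] [ 0.4480987  -0.25703887  0.16909635]
((0.4481241703033447, -0.25720351934432983), 0.029958317056298256)
side 125 [ 0.41842978 -0.28515094  0.06031583] [ 0.47544737 -0.22795696  0.15939159] [ 0.43814188 -0.23535775  0.10853988]
table z 2.995484939238846e-05
tt 0.04829562958308886
red [0.4871738  0.09315467 0.10820176] [0.49979103 0.12587172 0.18594559] [0.49284626 0.10696962 0.15397431]
scene casting 699 [ 0.41538325 -0.28417325  0.06000943] [ 0.66644501 -0.1899224   0.178486  ]
((0.4488476812839508, -0.25310173630714417), 0.03291131183505058)
circ [ 0.5364186  -0.22111945] 0.11504316816473877
red scene [[0.65925915 0.23948499 0.05332798]
 [0.4858078  0.11688636 0.18733942]
 [0.48902479 0.11493941 0.18609814]
 [0.49877236 0.11736442 0.17988314]
 [0.48719091 0.12222955 0.18089551]
 [0.48937446 0.1195691  0.18044549]
 [0.48364265 0.11155759 0.1860695 ]
 [0.4921192  0
[... 1086 characters left out ...]
715 0.13460933]
 [0.48857505 0.10516874 0.13963013]
 [0.49456809 0.10497674 0.13610222]
 [0.49503243 0.10110981 0.13703443]
 [0.4927339  0.10818319 0.13196635]
 [0.48911256 0.10159818 0.13621606]
 [0.49560208 0.10171487 0.13227514]
 [0.48623935 0.10409654 0.13294115]
 [0.48946049 0.10206499 0.13163588]
 [0.48986562 0.0981653  0.13262348]
 [0.49602374 0.09804387 0.12893894]
 [0.49159797 0.10791418 0.12424291]
 [0.49186864 0.10389885 0.12535379]
 [0.4912885  0.09933339 0.12715627]
 [0.50348039 0.10315467 0.11853605]
 [0.493212   0.10923641 0.11857081]
 [0.4883491  0.10180251 0.12391203]
 [0.49128836 0.09956446 0.12283208]
 [0.49586734 0.09839108 0.12041135]
 [0.48739926 0.10141049 0.12036196]]
```

```bash
python3 -m inch '[[-16,14,-10,0,-0.6,0,8.5],[-16,14,-10,0,-0.6,0,8.5],[-16,14,-10,0,-0.6,0,8.5],[-16,14,-10,0,-0.6,0,8.5],[-16,14,-10,0,-0.6,0,8.5],[-16,14,-10,0,-0.6,0,8.5],[-16,14,-10,0,-0.6,0,8.5],[-16,14,-10,0,-0.6,0,8.5]]' 60
python3 - <<'E'
from h import *
import json
s=ctrl.read_state();print(s["joints"],s["tcp_pos"],s["orientation"])
json.dump([{k:np.array(s[k]).tolist() for k in("joints","tcp_pos","orientation")}],open("log.json","w"))
a=np.radians(6.335);c,sn=np.cos(a),np.sin(a);R=np.array([[c,sn],[-sn,c]])
for n in("top","scene"):
    P=np.load(n+".npz")["P"].reshape(-1,3);Q=P.copy();Q[:,:2]=(P[:,:2]-[.5049,.0201])@R.T
    Q=Q[(abs(Q[:,0])<.075)&(abs(Q[:,1])<.17)&(Q[:,2]>.02)&(Q[:,2]<.22)]
    print(n,len(Q))
    for lo in np.arange(-.13,.17,.01):
        k=Q[(Q[:,1]>=lo)&(Q[:,1]<lo+.01)]
        if len(k): print("%.2f"%lo,len(k),"x",k[:,0].min().round(3),k[:,0].max().round(3),"z",k[:,2].min().round(3),k[:,2].max().round(3),"xmean",k[:,0].mean().round(4))
    k=Q[Q[:,1]<-.02]
    for x in np.arange(-.07,.07,.01):
        j=k[(k[:,0]>=x)&(k[:,0]<x+.01)]
        if len(j): print("  x%.2f"%x,len(j),"y",j[:,1].min().round(3),j[:,1].max().round(3),"z",j[:,2].max().round(3))
E
```

```text
t: 0.9
tcp_pos: [0.3489, -0.4356, 0.3298]
orientation: [[-0.766, -0.376, 0.522], [-0.309, 0.927, 0.214], [-0.564, 0.003, -0.826]]
contact_force: [0.4, 0.4, -0.1]
finger_gap: 0.0854
[-0.98159697  0.10880754 -0.00174395 -0.59973551 -1.36676727 -0.10799781] [ 0.3488957  -0.43560852  0.32983483] [[-0.76585394 -0.3756618   0.52186776]
 [-0.30885371  0.92675315  0.2138644 ]
 [-0.56398328  0.0026081  -0.82578209]]
top 1057
-0.12 20 x -0.038 0.052 z 0.047 0.094 xmean 0.0037
-0.11 62 x -0.058 0.066 z 0.022 0.086 xmean -0.0005
-0.10 141 x -0.059 0.067 z 0.021 0.08 xmean 0.0058
-0.09 136 x -0.058 0.067 z 0.02 0.076 xmean 0.0058
-0.08 132 x -0.059 0.066 z 0.021 0.08 xmean 0.005
-0.07 45 x -0.058 0.056 z 0.02 0.088 xmean -0.0093
-0.06 15 x -0.036 0.053 z 0.045 0.089 xmean 0.005
-0.01 2 x -0.002 0.001 z 0.088 0.088 xmean -0.0007
-0.00 9 x -0.005 0.002 z 0.084 0.092 xmean -0.0014
0.01 16 x -0.006 0.007 z 0.082 0.094 xmean -0.0002
0.02 20 x -0.01 0.008 z 0.084 0.095 xmean -0.0021
0.03 41 x -0.021 0.017 z 0.027 0.107 xmean -0.003
0.04 57 x -0.023 0.02 z 0.085 0.117 xmean -0.0016
0.05 45 x -0.022 0.02
[... 1853 characters left out ...]
-0.0057
0.11 55 x -0.014 0.007 z 0.081 0.167 xmean -0.0067
0.12 80 x -0.016 0.011 z 0.021 0.177 xmean -0.004
0.13 28 x -0.012 0.01 z 0.021 0.176 xmean -0.0046
0.14 7 x -0.013 -0.003 z 0.15 0.17 xmean -0.007
  x-0.07 3 y -0.106 -0.073 z 0.058
  x-0.06 43 y -0.104 -0.062 z 0.058
  x-0.05 35 y -0.105 -0.061 z 0.057
  x-0.04 16 y -0.109 -0.052 z 0.058
  x-0.03 46 y -0.111 -0.052 z 0.057
  x-0.02 6 y -0.078 -0.065 z 0.046
  x-0.01 18 y -0.095 -0.066 z 0.045
  x0.00 25 y -0.095 -0.066 z 0.049
  x0.01 18 y -0.096 -0.067 z 0.054
  x0.02 28 y -0.096 -0.065 z 0.056
  x0.03 34 y -0.097 -0.062 z 0.089
  x0.04 50 y -0.112 -0.051 z 0.095
  x0.05 51 y -0.108 -0.052 z 0.094
  x0.06 2 y -0.082 -0.071 z 0.073
```

```bash
python3 -m inch '[[1.5,12,6,0,-0.15,0,8.5],[2.5,18,12,0,-0.3,0,8.5],[2.5,18,12,0,-0.4,0,8.5],[2.5,18,12,0,-0.5,0,8.5],[2.5,18,12,0,-0.5,0,8.5],[2.5,18,12,0,-0.5,0,8.5],[2.5,18,12,0,-0.5,0,8.5],[2.5,18,12,0,-0.5,0,8.5]]' 60
cat > kin.py <<'E'
import numpy as np, json
from scipy.spatial.transform import Rotation as Ro
from scipy.optimize import least_squares
def rot(ax,a): return Ro.from_rotvec(np.array(ax)*a).as_matrix()
Y=[0,1,0];X=[1,0,0];Z=[0,0,1]
LO=np.array([-3.07,-1.43,-1.02,-3.03,-3.05,-3.03]);HI=np.array([3.07,2.12,1.25,1.67,0,3.03])
def fk(q,p,s=(1,1)):
    d1,a1,a2,a3,d4,d6,c6=p
    R1=rot(Z,q[0]);R2=R1@rot(Y,q[1]);R3=R2@rot(Y,-q[2])
    R5=R3@rot(X,s[0]*q[3])@rot(Y,-q[4]);R6=R5@rot(X,s[1]*q[5]+c6)
    pos=R1@[a1,0,d1]+R2@[0,0,a2]+R3@[d4,0,a3]+R6@[d6,0,0]
    B=np.array([[0,0,1],[0,1,0],[-1,0,0]])  # tool z = link x
    return pos,R6@B
def load(): return json.load(open("log.json"))
def fit(s):
    L=load()
    def f(p):
        r=[]
        for e in L:
            P,R=fk(e["joints"],p,s); r+=list(P-e["tcp_pos"])+list(0.3*(R-np.array(e["orientation"])).ravel())
        return r+list(1e-4*(np.array(p)-p0))
    best=None
    for c in(-2,0,2,3.1):
        p0=np.array([.35,.1,.45,0.05,.45,.25,c]);o=least_squares(f,p0)
        if best is None or o.cost<best.cost: best=o
    return best
def ik(pos,R,p,s,q0):
    best=None
    for g in [q0]+[LO+(HI-LO)*np.random.default_rng(i).random(6) for i in range(10)]:
        def f(q): P,Rr=fk(q,p,s);return np.r_[(P-pos)*3,Ro.from_matrix(Rr.T@R).as_rotvec()]
        o=least_squares(f,np.clip(g,LO+.01,HI-.01),bounds=(LO,HI))
        c=o.cost*1e4+.001*np.abs(o.x-q0).sum()
        if best is None or c<best[0]: best=(c,o.x,o.cost)
        if best[2]<1e-8: break
    return best[1],best[2]
E
python3 - <<'E'
from h import *; import json
s=ctrl.read_state();print(s["joints"],s["tcp_pos"]);print(s["orientation"])
L=json.load(open("log.json"));L.append({k:np.array(s[k]).tolist() for k in("joints","tcp_pos","orientation")})
L.append(dict(joints=[-8.97908368e-01,3.59383270e-01,1.10761325e-02,-3.60656808e-04,-1.22410092e+00,-2.88109914e-01],tcp_pos=[0.25317128,-0.62520898,0.23037164],orientation=[[-9.26927812e-01,-3.75238969e-01,-7.39229004e-04],[-3.75239674e-01,9.26926653e-01,1.47179769e-03],[1.32935217e-04,1.64163826e-03,-9.99998644e-01]]))
json.dump(L,open("log.json","w"))
from kin import *
for s in[(1,1),(1,-1),(-1,1),(-1,-1)]:
    o=fit(s);print(s,o.cost,o.x.round(4))
E
```

```text
t: 1.7
tcp_pos: [0.3251, -0.2522, 0.2175]
orientation: [[-0.422, -0.376, 0.825], [-0.17, 0.927, 0.335], [-0.891, 0.001, -0.455]]
contact_force: [0.4, -0.4, 0.7]
finger_gap: 0.0847
[-1.30066628  0.14502212 -0.46466677 -1.1165199  -1.3939021   0.59554577] [ 0.32513916 -0.25222388  0.21751252]
[[-0.42182002 -0.37615205  0.82497122]
 [-0.1703029   0.92655743  0.33539267]
 [-0.89054185  0.00098035 -0.45490026]]
(1, 1) 0.43291319533064826 [-0.1834  0.2725  0.9169 -0.5668  0.2698 -0.214  -1.133 ]
(1, -1) 0.4235143923275292 [-0.1834  0.2725  0.9169 -0.5668  0.2698 -0.214  -1.3941]
(-1, 1) 0.17024547872535853 [ 0.0923 -0.0185  0.744  -0.2471  0.5047  0.2078 -1.6482]
(-1, -1) 0.024896790165920103 [ 0.0923 -0.0185  0.744  -0.2471  0.5047  0.2078 -1.5708]
```

Run:
```python
from kin import *
for e in load():
    q=np.array(e["joints"]);R=np.array(e["orientation"])
    R6=R@np.array([[0,0,1],[0,1,0],[-1,0,0]]).T
    # strip wrist: R3 = R6 * inv
    W=rot(X,-q[3])@rot(Y,-q[4])@rot(X,-q[5]-np.pi/2)
    R3=rot(Z,q[0]).T@R6@W.T
    print(q.round(3),Ro.from_matrix(R3).as_rotvec().round(4))
```

```text
[-0.982  0.109 -0.002 -0.6   -1.367 -0.108] [0.     0.1106 0.    ]
[-1.301  0.145 -0.465 -1.117 -1.394  0.596] [ 0.      0.6097 -0.    ]
[-0.898  0.359  0.011 -0.    -1.224 -0.288] [-0.      0.3483  0.    ]
```

Run:
```python
from kin import *
A=[];b=[]
for e in load():
    q=np.array(e["joints"]);R1=rot(Z,q[0]);R2=R1@rot(Y,q[1]);R3=R1@rot(Y,q[1]-q[2]);t=np.array(e["orientation"])[:,2]
    M=np.c_[R1[:,2],R1[:,0],R2[:,2],R3[:,2],R3[:,0],t]; A.append(M);b.append(e["tcp_pos"])
    print("lateral: tcp", (R1.T@e["tcp_pos"]).round(4),"t",(R1.T@t).round(4))
A=np.vstack(A);b=np.hstack(b)
x,_,rk,sv=np.linalg.lstsq(A,b,rcond=None);print(x.round(4),sv.round(4),(A@x-b).round(4))
p=np.array([*x,-np.pi/2])
for e in load():
    P,R=fk(e["joints"],p,(-1,-1));print((P-e["tcp_pos"]).round(4),np.abs(R-e["orientation"]).max())
```

```text
lateral: tcp [0.556  0.048  0.3298] t [ 0.1122  0.5527 -0.8258]
lateral: tcp [0.3298 0.246  0.2175] t [-0.1031  0.8846 -0.4549]
lateral: tcp [ 0.6467 -0.1917  0.2304] t [-1.6e-03  3.0e-04 -1.0e+00]
[ 0.0923 -0.0185  0.744  -0.2471  0.5047  0.2078] [3.291  2.446  1.0138 0.2884 0.2413 0.1323] [ 0.0577  0.0339  0.0291 -0.0573 -0.0262  0.0248  0.1413  0.1304 -0.054 ]
[0.0577 0.0339 0.0291] 2.220446049250313e-16
[-0.0573 -0.0262  0.0248] 2.220446049250313e-16
[ 0.1413  0.1304 -0.054 ] 4.057910993338076e-09
```

```bash
python3 -m inch '[[1.5,-2,1,0,0,0,8.5],[3,-4,3,0,0,0,8.5],[4.4,-5,5,0,0,0,8.5],[4.4,-5,6.5,0,0,0,8.5],[4.4,-5,6.5,0,0,0,8.5],[4.4,-5,6.5,0,0,0,8.5],[4.4,-5,6.5,0,0,0,8.5],[4.4,-5,6.5,0,0,0,8.5]]' 60
python3 - <<'E'
from h import *; import json
s=ctrl.read_state();print(s["joints"],s["tcp_pos"],s["orientation"][:,2])
L=json.load(open("log.json"));L.append({k:np.array(s[k]).tolist() for k in("joints","tcp_pos","orientation")})
json.dump(L,open("log.json","w"))
from kin import *
A=[];b=[]
for e in L:
    q=np.array(e["joints"]);R1=rot(Z,q[0]);R2=R1@rot(Y,q[1]);R3=R1@rot(Y,q[1]-q[2]);R4=R3@rot(X,-q[3]);R=np.array(e["orientation"])
    A.append(np.c_[R1[:,2],R1[:,0],R2[:,2],R3[:,2],R3[:,0],R[:,2],R1[:,1],R4[:,1],R4[:,2]]);b.append(e["tcp_pos"])
A=np.vstack(A);b=np.hstack(b)
for c in(range(7),range(8),[0,1,2,3,4,5,6,8],range(9)):
    c=list(c);x,_,rk,sv=np.linalg.lstsq(A[:,c],b,rcond=None);print(c,x.round(4),sv[-1].round(4),np.abs(A[:,c]@x-b).max().round(5))
s,im,d,m=cloud("wrist");np.savez("w1.npz",im=im,d=d);cv2.imwrite("pics/w1.png",im[...,::-1]);print(m)
E
```

```text
t: 2.5
tcp_pos: [0.3789, -0.2845, 0.1497]
orientation: [[-0.421, -0.376, 0.825], [-0.172, 0.927, 0.334], [-0.89, -0.001, -0.455]]
contact_force: [0.1, 0.0, -0.0]
finger_gap: 0.0848
[-1.22735671  0.33091405 -0.42793633 -1.19045884 -1.28047737  0.71387524] [ 0.37885332 -0.2845421   0.14965378] [ 0.82525598  0.33445337 -0.45507528]
[0, 1, 2, 3, 4, 5, 6] [ 0.2983 -0.2055  0.6193 -0.0888  0.6724  0.4383 -0.1642] 0.1498 0.10367
[0, 1, 2, 3, 4, 5, 6, 7] [ 0.1988 -0.      0.6016  0.      0.4636  0.3733 -0.     -0.1918] 0.1497 0.0
[0, 1, 2, 3, 4, 5, 6, 8] [ 1.0727 -0.0366 -0.31    0.0478  0.2922  1.8975 -0.1724  1.4061] 0.0249 0.07849
[0, 1, 2, 3, 4, 5, 6, 7, 8] [ 0.1988 -0.      0.6016  0.      0.4636  0.3733 -0.     -0.1918 -0.    ] 0.0226 0.0
{'camera_matrix': array([[297.31863964,   0.        , 256.16328378],
       [  0.        , 297.31863964, 192.70229262],
       [  0.        ,   0.        ,   1.        ]]), 'T_tool_cam': array([[ 4.24542166e-04,  9.64692197e-01,  2.63379546e-01,
         6.57669565e-02],
       [ 9.99999721e-01, -5.71342840e-04,  4.80781189e-04,
         5.71959044e-04],
       [ 6.14285879e-04,  2.63379269e-01, -9.64692170e-01,
        -1.42263722e-01],
       [ 0.00000000e+00,  0.00000000e+00,  0.00000000e+00,
         1.00000000e+00]])}
```

View pics/w1.png

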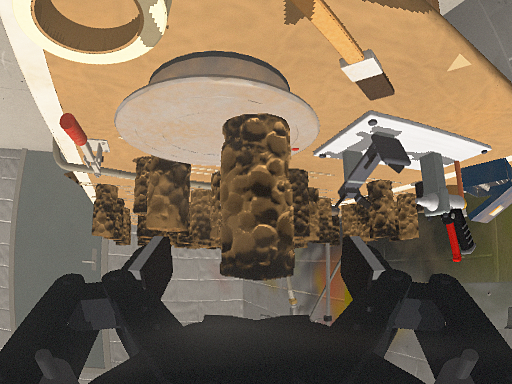

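The wrist view shows the casting centred (column ≈257, rows 115–280) between the open fingers, with its axis upright in the picture. The kinematic fit is exact, so I will advance, grip and work out the placing pose.

```bash
python3 -m inch '[[0,0,2.5,0,0,0,8.5],[0,0,5,0,0,0,8.5],[0,0,7.5,0,0,0,8.5],[0,0,9.5,0,0,0,8.5],[0,0,11,0,0,0,8.5],[0,0,11,0,0,0,8.5],[0,0,11,0,0,0,8.5],[0,0,11,0,0,0,8.5]]' 60
cat > plan.py <<'E'
from h import *
import kin
from kin import *
def fk2(q):
    R1=rot(Z,q[0]);R2=R1@rot(Y,q[1]);R3=R1@rot(Y,q[1]-q[2]);R4=R3@rot(X,-q[3]);R6=R4@rot(Y,-q[4])@rot(X,-q[5]-np.pi/2)
    R=R6@np.array([[0,0,1],[0,1,0],[-1,0,0]])
    return R1[:,2]*.1988+R2[:,2]*.6016+R3[:,0]*.4636-.1918*R4[:,1]+.3733*R[:,2],R
kin.fk=lambda q,p,s:fk2(q)
a=np.radians(6.335);xs=np.array([np.cos(a),np.sin(a),0]);ys=np.array([-np.sin(a),np.cos(a),0]);up=np.array([0,0,1.])
O=np.array([.5049,.0201,0])
t=np.radians(25);cx=np.cos(t)*xs+np.sin(t)*up;cz=np.cos(t)*up-np.sin(t)*xs
seat=O-.085*ys+.085*up
g=np.radians(30);gz=np.cos(g)*up+np.sin(g)*ys;gy=np.cos(g)*ys-np.sin(g)*up
gq=O+.09*ys+.085*up+.065*gz
def rel(st,pos,R):
    R0=st["orientation"];return (R0.T@(pos-st["tcp_pos"])*100).round(2),Ro.from_matrix(R0.T@R).as_rotvec().round(3)
def IK(pos,R,q0): return ik(pos,R,None,None,q0)
E
python3 - <<'E'
from plan import *
st=ctrl.read_state();print(st["tcp_pos"],st["contact_force"],fk2(st["joints"])[0])
e=np.arcsin(-st["orientation"][2,2])
Rp=np.c_[-(np.sin(e)*-cz+np.cos(e)*cx),ys,np.cos(e)*-cz-np.sin(e)*cx];print(Rp.round(3),np.linalg.det(Rp))
for h in(.15,.1,.0):
    pos=seat+.026*Rp[:,2]+h*up;q,c=IK(pos,Rp,st["joints"]);print("place",h,pos.round(4),q.round(3),c,rel(st,pos,Rp))
for sgn in(1,-1):
    z=-gz;y=gy*sgn;x=np.cross(y,z);R=np.c_[x,y,z]
    for h in(.1,0):
        pos=gq-.0075*gy+(.019+h)*0*z+z*.019+h*gz;qq,c=IK(pos,R,q);print("gun",sgn,h,qq.round(3),c)
E
```

```text
t: 3.35
tcp_pos: [0.4692, -0.2482, 0.0999]
orientation: [[-0.421, -0.376, 0.825], [-0.172, 0.927, 0.334], [-0.89, -0.002, -0.455]]
contact_force: [0.9, 0.5, 0.2]
finger_gap: 0.085
[ 0.46918004 -0.2482295   0.09986235] [0.9298423  0.50646999 0.24567922] [ 0.46918004 -0.2482295   0.09986235]
[[-0.993 -0.11  -0.036]
 [-0.11   0.994 -0.004]
 [ 0.036  0.    -0.999]] 0.9999999999999999
place 0.15 [ 0.5133 -0.0645  0.209 ] [ 0.251  0.138 -0.336 -0.006 -1.133 -1.709] 2.7871145586726217e-30 (array([-14.75,  15.35,   4.81]), array([0.145, 1.127, 0.251]))
place 0.1 [ 0.5133 -0.0645  0.159 ] [ 0.251  0.183 -0.405 -0.006 -1.018 -1.708] 1.4681816878721496e-18 (array([-10.3 ,  15.36,   7.09]), array([0.145, 1.127, 0.251]))
place 0.0 [ 0.5133 -0.0645  0.059 ] [ 0.251  0.304 -0.518 -0.007 -0.784 -1.706] 6.839974502455766e-19 (array([-1.39, 15.38, 11.64]), array([0.145, 1.127, 0.251]))
gun 1 0.1 [ 0.969  0.27  -0.408  0.344 -1.32  -2.588] 7.136378116834329e-20
gun 1 0 [ 0.899  0.324 -0.581  0.409 -1.091 -2.628] 3.2178155109044693e-27
gun -1 0.1 [ 0.969  0.27  -0.408  0.344 -1.32   0.554] 7.775393846905723e-24
gun -1 0 [ 0.899  0.324 -0.581  0.409 -1.091  0.514] 2.160014157937963e-23
```

```bash
python3 -m inch '[[0,0,0,0,0,0,5.2],[0,0,0,0,0,0,5.2],[0,0,0,0,0,0,5.2],[0,0,0,0,0,0,5.2],[0,0,0,0,0,0,5.2],[0,0,0,0,0,0,5.2],[0,0,0,0,0,0,5.2],[0,0,0,0,0,0,5.2]]' 60
```

```text
t: 4.15
tcp_pos: [0.4692, -0.2486, 0.1005]
orientation: [[-0.42, -0.376, 0.826], [-0.173, 0.927, 0.334], [-0.891, -0.003, -0.455]]
contact_force: [-3.8, -1.1, 7.0]
finger_gap: 0.056
```

```bash
python3 -m inch '[[-0.9,0,-0.45,0,0,0,5.2],[-2.2,0,-1.1,0,0,0,5.2],[-4.5,0,-2.3,0,0,0,5.2],[-6.7,0,-3.4,0,0,0,5.2],[-8.9,0,-4.6,0,0,0,5.2],[-10.7,0,-5.5,0,0,0,5.2],[-10.7,0,-5.5,0,0,0,5.2],[-10.7,0,-5.5,0,0,0,5.2]]'
python3 - <<'E'
from plan import *
st=ctrl.read_state();np.savez("held.npz",p=st["tcp_pos"],R=st["orientation"])
s,im,d,P=cloud("top");z=P[...,2]
cv2.imwrite("pics/t2.png",cv2.resize(im[150:300,220:420,::-1],(800,600)))
s,im,d,P=cloud("scene");cv2.imwrite("pics/s2.png",cv2.resize(im[170:300,230:400,::-1],(785,600)))
np.savez("s2.npz",P=P,im=im)
print(st["tcp_pos"],st["contact_force"])
E
```

```text
t: 4.95
tcp_pos: [0.4685, -0.248, 0.221]
orientation: [[-0.42, -0.376, 0.826], [-0.174, 0.927, 0.333], [-0.891, -0.004, -0.455]]
contact_force: [0.4, 0.2, -2.5]
finger_gap: 0.0562
[ 0.46851838 -0.24803188  0.22104578] [ 0.39403662  0.19583149 -2.54303494]
```

View pics/s2.png

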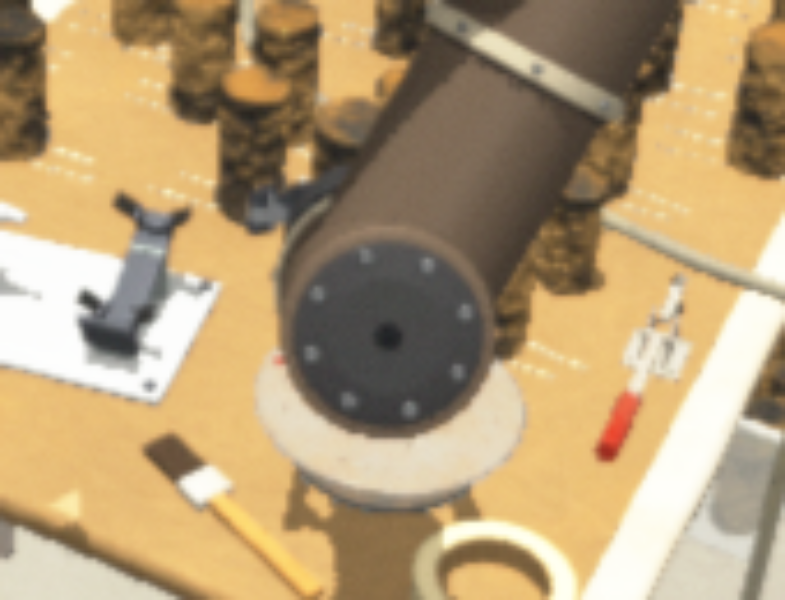

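```bash
cat > axis.py <<'E'
from plan import *
def held():
    s,im,d,m=cloud("wrist");K=m["camera_matrix"];v,u=np.mgrid[:384,:512]
    x=(u-K[0,2])/K[0,0];y=(v-K[1,2])/K[1,1];r=np.hypot(x,y)+1e-9;k=np.tan(np.clip(r,0,1.5))/r
    c=np.stack([x*k*d,-y*k*d,-d,np.ones_like(d)],-1)@m["T_tool_cam"].T;P=c[...,:3]
    ok=(d>0)&(r<1.4)&(np.abs(P[...,1])<.03)&(P[...,2]>-.10)&(P[...,2]<.03)&(np.abs(P[...,0])<.1)
    hsv=cv2.cvtColor(im,cv2.COLOR_RGB2HSV);ok&=(hsv[...,1]>60)
    return s,im,P[ok],np.stack([u[ok],v[ok]],1)
E
python3 - <<'E'
from axis import *
s,im,Q,uv=held();print(len(Q),Q.min(0),Q.max(0));print("uv",uv.min(0),uv.max(0))
e=np.arcsin(.455);ua=np.array([-np.cos(e),0,-np.sin(e)])  # nominal casting up in tool
for lo in np.arange(-.1,.1,.01):
    k=Q[(Q[:,0]>lo)&(Q[:,0]<=lo+.01)]
    if len(k):n=k[np.abs(k[:,1])<.008];print(lo.round(2),len(k),"y",k[:,1].min().round(4),k[:,1].max().round(4),"zmin",np.percentile(n[:,2],[5,50]).round(4) if len(n) else 0)
cv2.imwrite("pics/w2.png",im[...,::-1])
E
```

```text
26190 [-0.01962828 -0.02990689 -0.09998678] [0.06642909 0.02995551 0.00196244]
uv [130 112] [383 383]
-0.02 295 y -0.0277 0.0286 zmin 0
-0.01 2733 y -0.028 0.0289 zmin [-0.0537 -0.0515]
-0.0 4195 y -0.0292 0.03 zmin [-0.0844 -0.049 ]
0.01 5395 y -0.0299 0.03 zmin [-0.0956 -0.044 ]
0.02 3378 y -0.0287 0.0287 zmin [-0.0409 -0.0388]
0.03 3298 y -0.028 0.028 zmin [-0.0382 -0.0343]
0.04 2863 y -0.0285 0.0287 zmin [-0.0334 -0.0306]
0.05 2784 y -0.029 0.0276 zmin [-0.0249 -0.0215]
0.06 1249 y -0.0239 0.0244 zmin [-0.0227 -0.0212]
```

View pics/w2.png

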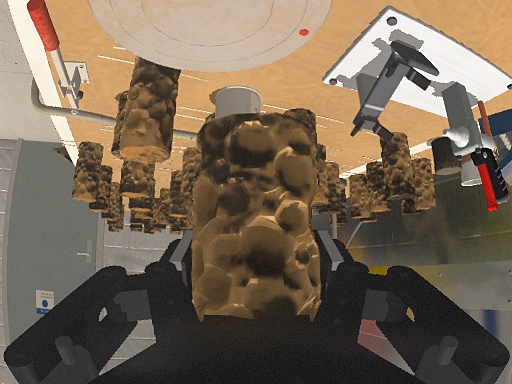

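The wrist view shows the casting held between the pads (columns 193–320, foot edge near row 115), tilted about 2–3° from nominal and not slipped out. Next I work out the placing move.

Run:
```python
from plan import *
st=ctrl.read_state();R=np.c_[-xs,ys,-up]
for p in([.50,-.12,.21],[.518,-.064,.17]):print(rel(st,np.array(p),R),IK(np.array(p),R,st["joints"]))
```

```text
(array([-2.67, 10.67,  7.32]), array([0.15 , 1.091, 0.247])) (array([ 1.46703666e-01,  1.09230816e-01, -3.69392731e-01, -5.56506813e-13,
       -1.09217278e+00, -1.60693339e+00]), np.float64(4.165849914016918e-24))
(array([-0.83, 15.19, 12.5 ]), array([0.15 , 1.091, 0.247])) (array([ 2.53364655e-01,  1.58143981e-01, -4.10369134e-01, -1.62529092e-14,
       -1.00228321e+00, -1.71359437e+00]), np.float64(1.4905951813910103e-25))
```

```bash
python3 -m inch '[[-2,1,0,0.01,0.1,0.02,5.2],[-4,2,0,0.03,0.22,0.05,5.2],[-4,4,1,0.05,0.36,0.08,5.2],[-4,6,3,0.07,0.5,0.11,5.2],[-3,8,5,0.09,0.65,0.15,5.2],[-3,10,6,0.11,0.79,0.18,5.2],[-3,11,7,0.13,0.94,0.21,5.2],[-3,12,8,0.15,1.09,0.247,5.2]]'
python3 - <<'E'
from plan import *
st=ctrl.read_state();R=np.c_[-xs,ys,-up]
print(st["joints"]);print(rel(st,np.array([.518,-.064,.15]),R))
E
```

```text
t: 5.9
tcp_pos: [0.4944, -0.1154, 0.2087]
orientation: [[-0.915, -0.21, 0.344], [-0.17, 0.975, 0.144], [-0.366, 0.073, -0.928]]
contact_force: [0.2, -2.8, -2.7]
finger_gap: 0.0563
[ 0.05345596 -0.06576743 -0.54182718 -0.18666851 -0.74112663 -1.31035912]
(array([-0.89,  4.09,  7.  ]), array([0.091, 0.372, 0.087]))
```

```bash
python3 -m inch '[[-1,1,1,0.02,0.1,0.02,5.2],[-1,2,2,0.05,0.22,0.05,5.2],[-1,3,3.5,0.08,0.33,0.07,5.2],[-0.9,4.1,5,0.091,0.372,0.087,5.2],[-0.9,4.1,6,0.091,0.372,0.087,5.2],[-0.9,4.1,7,0.091,0.372,0.087,5.2],[-0.9,4.1,7,0.091,0.372,0.087,5.2],[-0.9,4.1,7,0.091,0.372,0.087,5.2]]'
python3 - <<'E'
from axis import *
st=ctrl.read_state();R=np.c_[-xs,ys,-up]
print(rel(st,np.array([.518,-.064,.0667]),R),st["contact_force"])
s,im,Q,uv=held()
for lo in np.arange(-.02,.08,.01):
    k=Q[(Q[:,0]>lo)&(Q[:,0]<=lo+.01)];n=k[(np.abs(k[:,1])<.01)&(k[:,2]>-.06)]
    if len(n):print(lo.round(2),len(k),np.percentile(n[:,2],[5,50]).round(4))
cv2.imwrite("pics/w3.png",im[...,::-1])
s,im,d,P=cloud("top");cv2.imwrite("pics/t3.png",cv2.resize(im[170:290,180:340,::-1],(800,600)))
E
```

```text
t: 6.7
tcp_pos: [0.5175, -0.0646, 0.1501]
orientation: [[-0.994, -0.11, -0.001], [-0.11, 0.994, 0.0], [0.0, 0.0, -1.0]]
contact_force: [-0.4, 0.6, -1.8]
finger_gap: 0.0563
(array([-0.06,  0.05,  8.34]), array([ 0.   , -0.   , -0.001])) [-0.3680277   0.62035155 -1.83891259]
-0.01 2723 [-0.0543 -0.0521]
0.0 4395 [-0.0525 -0.0485]
0.01 6562 [-0.0465 -0.0412]
0.02 3386 [-0.0414 -0.039 ]
0.03 3299 [-0.0387 -0.0345]
0.04 2861 [-0.0337 -0.0309]
0.05 2608 [-0.0265 -0.0223]
0.06 1133 [-0.0234 -0.0218]
```

View pics/w3.png

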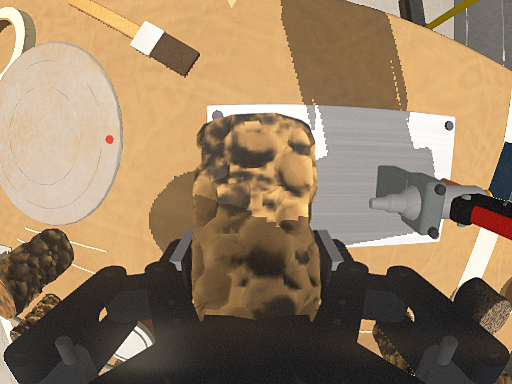

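The casting hangs over the cradle (columns 193–320, foot edge toward the robot at row 115), with the plate and gun to the right. I lower it in stages, watching the force.

```bash
python3 -m inch '[[0,0,1.5,0,0,0,5.2],[0,0,3.5,0,0,0,5.2],[0,0,5.2,0,0,0,5.2],[0,0,6.3,0,0,0,5.2],[0,0,7,0,0,0,5.2],[0,0,7.3,0,0,0,5.2],[0,0,7.5,0,0,0,5.2],[0,0,7.5,0,0,0,5.2]]'
```

```text
t: 7.6
tcp_pos: [0.5184, -0.0644, 0.0762]
orientation: [[-0.994, -0.11, 0.002], [-0.11, 0.994, 0.001], [-0.002, 0.001, -1.0]]
contact_force: [0.4, 0.3, -2.0]
finger_gap: 0.0564
```

```bash
python3 -m inch '[[0,0,0.1,0,0,0,5.2],[0,0,0.2,0,0,0,5.2],[0,0,0.3,0,0,0,5.2],[0,0,0.4,0,0,0,5.2],[0,0,0.5,0,0,0,5.2],[0,0,0.5,0,0,0,5.2],[0,0,0.5,0,0,0,5.2],[0,0,0.5,0,0,0,5.2]]'
```

```text
t: 8.4
tcp_pos: [0.5184, -0.0644, 0.0712]
orientation: [[-0.994, -0.11, 0.002], [-0.11, 0.994, 0.001], [-0.002, 0.001, -1.0]]
contact_force: [-0.3, -0.3, -3.1]
finger_gap: 0.0565
```

```bash
python3 -m inch '[[0,0,0.1,0,0,0,5.2],[0,0,0.2,0,0,0,5.2],[0,0,0.3,0,0,0,5.2],[0,0,0.35,0,0,0,5.2],[0,0,0.35,0,0,0,5.2],[0,0,0.35,0,0,0,5.2],[0,0,0.35,0,0,0,5.2],[0,0,0.35,0,0,0,5.2]]'
```

```text
t: 9.2
tcp_pos: [0.5185, -0.0644, 0.0678]
orientation: [[-0.994, -0.11, 0.002], [-0.11, 0.994, 0.001], [-0.002, 0.001, -1.0]]
contact_force: [0.2, 0.1, -2.5]
finger_gap: 0.0564
```

```bash
python3 -m inch '[[0,0,0.05,0,0,0,5.2],[0,0,0.1,0,0,0,5.2],[0,0,0.15,0,0,0,5.2],[0,0,0.2,0,0,0,5.2],[0,0,0.25,0,0,0,5.2],[0,0,0.25,0,0,0,5.2],[0,0,0.25,0,0,0,5.2],[0,0,0.25,0,0,0,5.2]]'
```

```text
t: 10.0
tcp_pos: [0.519, -0.064, 0.0661]
orientation: [[-0.994, -0.11, 0.003], [-0.11, 0.994, 0.001], [-0.003, 0.001, -1.0]]
contact_force: [-0.6, 4.0, 8.6]
finger_gap: 0.0562
```

Contact felt at the predicted height, so I open slowly.

```bash
python3 -m inch '[[0,0,0,0,0,0,5.6],[0,0,0,0,0,0,5.8],[0,0,0,0,0,0,6],[0,0,0,0,0,0,6.3],[0,0,0,0,0,0,7],[0,0,0,0,0,0,7.8],[0,0,0,0,0,0,8.5],[0,0,0,0,0,0,8.5]]' 20
python3 - <<'E'
from axis import *
s,im,Q,uv=held();cv2.imwrite("pics/w4.png",im[...,::-1])
for lo in np.arange(-.02,.08,.01):
    k=Q[(Q[:,0]>lo)&(Q[:,0]<=lo+.01)];n=k[(np.abs(k[:,1])<.01)&(k[:,2]>-.06)]
    if len(n):print(lo.round(2),len(k),np.percentile(n[:,2],[5,50]).round(4),k[:,1].min(),k[:,1].max())
E
```

```text
t: 10.8
tcp_pos: [0.5191, -0.0641, 0.0661]
orientation: [[-0.994, -0.11, 0.003], [-0.11, 0.994, 0.001], [-0.003, 0.001, -1.0]]
contact_force: [-0.5, 0.1, 0.4]
finger_gap: 0.0848
-0.02 417 [-0.0505 -0.0505] -0.0263833504743084 0.029959087916567085
-0.01 2841 [-0.0522 -0.0501] -0.024376421007738427 0.02999550304114957
0.0 4212 [-0.0503 -0.0461] -0.029960190426771026 0.02999612576267968
0.01 8712 [-0.0445 -0.039 ] -0.029949921930586307 0.029989741231090765
0.02 3289 [-0.0397 -0.0372] -0.026310378633642887 0.025164221590388856
0.03 3193 [-0.0371 -0.0323] -0.026318998926452977 0.02992855354754183
0.04 2635 [-0.0323 -0.0295] -0.025910223392889037 0.029966566462909475
0.05 2336 [-0.0245 -0.0211] -0.026261438839276566 0.029923132951949125
0.06 1212 [-0.0225 -0.0207] -0.02255320509242094 0.0270372952304983
```

View pics/w4.png

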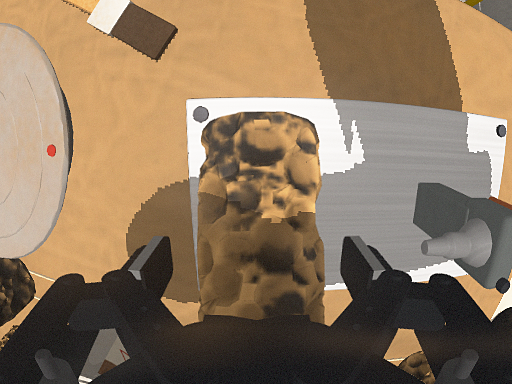

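```bash
python3 -m inch '[[0,0,-0.5,0,0,0,8.5],[0,0,-2,0,0,0,8.5],[0,0,-4.5,0,0,0,8.5],[0,0,-8,0,0,0,8.5],[0,0,-12,0,0,0,8.5],[0,0,-16,0,0,0,8.5],[0,0,-20,0,0,0,8.5],[0,0,-20,0,0,0,8.5]]' 60
python3 - <<'E'
from plan import *
st=ctrl.read_state();R=np.c_[np.cross(gy,-gz),gy,-gz]
for h in(.12,.0):
    p=gq-.0075*gy-.015*gz+h*gz;print(p,rel(st,p,R),IK(p,R,st["joints"]))
E
```

```text
t: 11.65
tcp_pos: [0.5211, -0.0644, 0.2727]
orientation: [[-0.994, -0.111, 0.013], [-0.11, 0.994, 0.002], [-0.014, 0.0, -1.0]]
contact_force: [0.6, 0.2, -0.2]
finger_gap: 0.0848
[0.48630693 0.18757587 0.23597432] (array([ 0.72, 25.43,  3.66]), array([ 0.524,  0.013, -0.003])) (array([ 0.98398728,  0.26224519, -0.36337771,  0.33364274, -1.37303747,
       -2.58190558]), np.float64(8.328015613370523e-32))
[0.49292742 0.12794225 0.13205127] (array([ 0.87, 19.43, 14.05]), array([ 0.524,  0.013, -0.003])) (array([ 0.90209298,  0.32088006, -0.57394033,  0.40513903, -1.10063702,
       -2.6258252 ]), np.float64(3.3360845899770416e-29))
```

```bash
python3 -m inch '[[0,2.5,-1,0.05,0,0,8.5],[0.2,6,-2,0.12,0,0,8.5],[0.4,10,-2,0.2,0,0,8.5],[0.5,14.5,-2,0.3,0.01,0,8.5],[0.7,19,-2,0.4,0.01,0,8.5],[0.7,23,-1,0.5,0.013,0,8.5],[0.7,25.4,1,0.524,0.013,0,8.5],[0.7,25.4,3.6,0.524,0.013,0,8.5]]'
python3 - <<'E'
from plan import *
st=ctrl.read_state();R=np.c_[np.cross(gy,-gz),gy,-gz]
for h in(.12,.0):
    p=gq-.0075*gy-.015*gz+h*gz;print(rel(st,p,R))
s,im,d,P=cloud("top");np.savez("top5.npz",im=im,P=P);cv2.imwrite("pics/t5.png",cv2.resize(im[170:290,180:340,::-1],(800,600)))
z=P[...,2];Q=(P-seat)@np.c_[cx,ys,cz]
k=(np.abs(Q[...,0])<.08)&(np.abs(Q[...,1])<.04)&(Q[...,2]>0)&(Q[...,2]<.045);X=Q[k];print(len(X),X.min(0),X.max(0),np.percentile(X,[2,50,98],0))
t=X[X[:,2]>.02];print("line z vs x",np.polyfit(X[np.abs(X[:,1])<.006][:,0],X[np.abs(X[:,1])<.006][:,2],1))
for a0 in(-.05,-.02,.01,.04):
    j=X[(X[:,0]>a0)&(X[:,0]<a0+.02)]; print(a0,(j[:,1].min()+j[:,1].max())/2, j[:,1].min(),j[:,1].max(),j[:,2].max())
E
```

```text
t: 12.45
tcp_pos: [0.4867, 0.1916, 0.2354]
orientation: [[-0.994, -0.096, 0.058], [-0.112, 0.86, -0.498], [-0.002, -0.501, -0.865]]
contact_force: [0.4, -0.6, -0.3]
finger_gap: 0.0852
(array([ 0.08, -0.37,  0.15]), array([-0.001,  0.003,  0.001]))
(array([ 0.11, -0.36, 12.15]), array([-0.001,  0.003,  0.001]))
795 [-0.06032872 -0.02935572  0.00024166] [0.06402098 0.02854089 0.03401675] [[-0.05665949 -0.02755573  0.00257189]
 [ 0.0056833   0.00022491  0.02120327]
 [ 0.061924    0.02639064  0.02963008]]
line z vs x [-0.02475042  0.02405556]
-0.05 -0.0010162131656685346 -0.0291485648791158 0.02711613854777873 0.028997597312862233
-0.02 -0.0014276579187656215 -0.029355716069825857 0.026500400232294614 0.030006842523545713
0.01 0.00016037166402631947 -0.027828319907066437 0.028149063235119075 0.031205214102195792
0.04 -0.000398528733867292 -0.029337944763311367 0.028540887295576783 0.03401675310780621
```

View pics/t5.png

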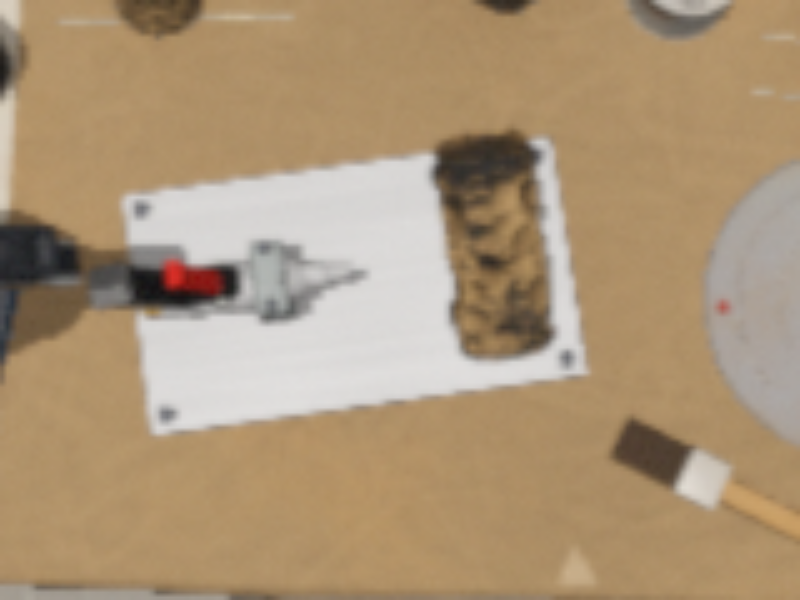

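The casting lies in the cradle: (500,245) in the crop, measured mid about +2 mm up the slope and under 1.5 mm sideways. The trigger is at (195,280), still out. Descending over the gun.

```bash
python3 -m inch '[[0.3,-0.7,0.5,0,0,0,8.54],[0.3,-0.7,2,0,0,0,8.54],[0.3,-0.7,4,0,0,0,8.54],[0.3,-0.7,5.5,0,0,0,8.54],[0.3,-0.7,6,0,0,0,8.54],[0.3,-0.7,6,0,0,0,8.54],[0.3,-0.7,6,0,0,0,8.54],[0.3,-0.7,6,0,0,0,8.54]]' 40
python3 - <<'E'
from plan import *
st=ctrl.read_state();R=np.c_[np.cross(gy,-gz),gy,-gz]
p=gq-.011*gy-.015*gz-.003*xs;print(rel(st,p,R),st["contact_force"])
s,im,d,m=cloud("wrist");cv2.imwrite("pics/w6.png",im[...,::-1])
E
```

```text
t: 13.3
tcp_pos: [0.4861, 0.1526, 0.1838]
orientation: [[-0.994, -0.096, 0.053], [-0.11, 0.859, -0.5], [0.003, -0.502, -0.865]]
contact_force: [-0.1, 0.9, 0.0]
finger_gap: 0.0856
(array([-0.12,  0.07,  5.75]), array([-0.003, -0.003,  0.001])) [-0.1211393   0.85539214  0.03604698]
```

View pics/w6.png

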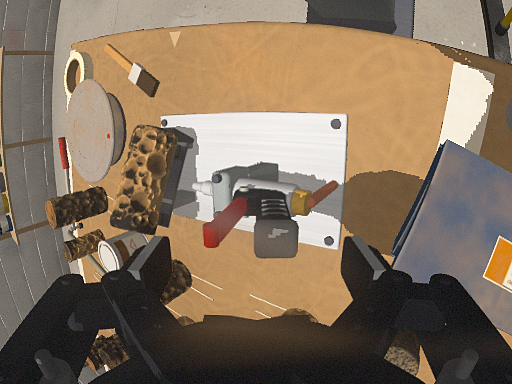

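The wrist view shows the trigger tip at (210,235) and the grip top at (277,240), both inside the jaw gap (170–345). Descending the rest.

```bash
python3 -m inch '[[-0.1,0.07,1,0,0,0,8.54],[-0.1,0.07,2,0,0,0,8.54],[-0.1,0.07,3,0,0,0,8.54],[-0.1,0.07,4,0,0,0,8.54],[-0.1,0.07,5,0,0,0,8.54],[-0.1,0.07,5.7,0,0,0,8.54],[-0.1,0.07,5.7,0,0,0,8.54],[-0.1,0.07,5.7,0,0,0,8.54]]' 40
python3 - <<'E'
from plan import *
st=ctrl.read_state();R=np.c_[np.cross(gy,-gz),gy,-gz]
p=gq-.0075*gy-.015*gz-.003*xs;print(rel(st,p,R),st["contact_force"])
s,im,d,m=cloud("wrist");cv2.imwrite("pics/w7.png",im[...,::-1])
E
```

```text
t: 14.15
tcp_pos: [0.4901, 0.1248, 0.134]
orientation: [[-0.994, -0.096, 0.053], [-0.11, 0.859, -0.5], [0.003, -0.503, -0.864]]
contact_force: [1.2, 0.4, 0.0]
finger_gap: 0.0853
(array([-0.02,  0.34,  0.03]), array([-0.003, -0.003,  0.001])) [1.16338802 0.42104898 0.01317778]
```

View pics/w7.png

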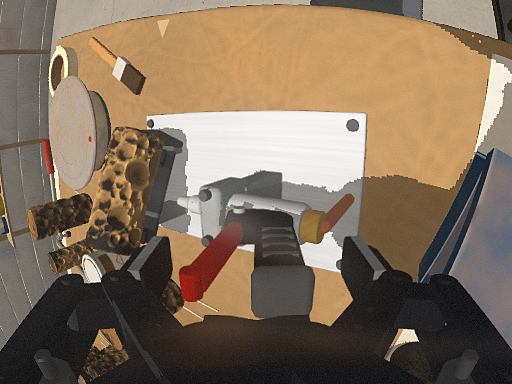

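Trigger (200,280) and grip (282,290) both lie between the fingers. Squeezing while recentring.

```bash
python3 -m inch '[[0,0.1,0,0,0,0,7],[0,0.25,0,0,0,0,6],[0,0.34,0,0,0,0,5],[0,0.34,0,0,0,0,4],[0,0.34,0,0,0,0,3.2],[0,0.34,0,0,0,0,3.2],[0,0.34,0,0,0,0,3.2],[0,0.34,0,0,0,0,3.2]]' 40
```

```text
t: 15.0
tcp_pos: [0.49, 0.1289, 0.1329]
orientation: [[-0.994, -0.097, 0.054], [-0.111, 0.86, -0.499], [0.002, -0.502, -0.865]]
contact_force: [-3.7, 3.3, 5.2]
finger_gap: 0.0383
```

```bash
python3 -m inch '[[0,0,0,0,0,0,3.2],[0,0,0,0,0,0,3.2],[0,0,0,0,0,0,3.2],[0,0,0,0,0,0,3.2],[0,0,0,0,0,0,3.2],[0,0,0,0,0,0,3.2],[0,0,0,0,0,0,3.2],[0,0,0,0,0,0,3.2]]'
python3 - <<'E'
from plan import *
s,im,d,m=cloud("wrist");cv2.imwrite("pics/w8.png",im[...,::-1])
E
```

```text
t: 15.8
tcp_pos: [0.49, 0.1289, 0.1329]
orientation: [[-0.994, -0.097, 0.054], [-0.111, 0.86, -0.499], [0.002, -0.502, -0.865]]
contact_force: [-2.8, 1.6, 5.4]
finger_gap: 0.0384
```

View pics/w8.png

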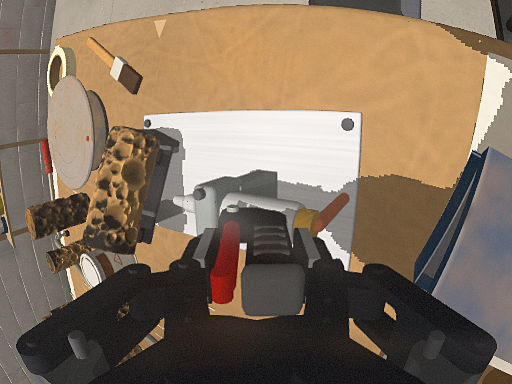

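The picture shows the trigger (224,270) pressed against the grip (270,290), with pads bearing on both sides. I hold one more call, then release.

```bash
python3 -m inch '[[0,0,0,0,0,0,3.2],[0,0,0,0,0,0,3.2],[0,0,0,0,0,0,3.2],[0,0,0,0,0,0,3.2],[0,0,0,0,0,0,3.2],[0,0,0,0,0,0,4.5],[0,-0.1,0,0,0,0,6],[0,-0.3,0,0,0,0,8]]'
python3 -m inch '[[0,-0.1,0,0,0,0,8.54],[0,-0.1,0,0,0,0,8.54],[0,-0.1,0,0,0,0,8.54],[0,-0.1,0,0,0,0,8.54],[0,-0.1,0,0,0,0,8.54],[0,-0.1,0,0,0,0,8.54],[0,-0.1,-0.5,0,0,0,8.54],[0,-0.1,-1.5,0,0,0,8.54]]'
python3 -m inch '[[0,0,-1.5,0,0,0,8.54],[0,0,-3.5,0,0,0,8.54],[0,0,-6,0,0,0,8.54],[0,0,-9,0,0,0,8.54],[0,0,-12,0,0,0,8.54],[0,0,-15,0,0,0,8.54],[0,0,-15,0,0,0,8.54],[0,0,-15,0,0,0,8.54]]'
python3 - <<'E'
from plan import *
s,im,d,P=cloud("top");cv2.imwrite("pics/t9.png",cv2.resize(im[120:290,80:360,::-1],(800,486)))
Q=(P-seat)@np.c_[cx,ys,cz]
k=(np.abs(Q[...,0])<.08)&(np.abs(Q[...,1])<.04)&(Q[...,2]>0)&(Q[...,2]<.045);X=Q[k];print(X.min(0),X.max(0))
G=(P-gq)@np.c_[xs,gy,gz];hsv=cv2.cvtColor(im,cv2.COLOR_RGB2HSV)
r=((hsv[...,0]<8)|(hsv[...,0]>172))&(hsv[...,1]>150)&(np.abs(G).max(-1)<.08);print("red gy,gz",G[r].min(0),G[r].max(0))
print(s["contact_force"])
E
```

```text
t: 16.65
tcp_pos: [0.4902, 0.1262, 0.1341]
orientation: [[-0.994, -0.097, 0.054], [-0.111, 0.86, -0.498], [0.002, -0.501, -0.865]]
contact_force: [0.2, 0.2, -0.4]
finger_gap: 0.0725
t: 17.45
tcp_pos: [0.4892, 0.1326, 0.1477]
orientation: [[-0.994, -0.097, 0.053], [-0.11, 0.859, -0.499], [0.003, -0.502, -0.865]]
contact_force: [0.2, 0.7, 0.1]
finger_gap: 0.0851
t: 18.25
tcp_pos: [0.4811, 0.2082, 0.278]
orientation: [[-0.994, -0.097, 0.054], [-0.111, 0.86, -0.498], [0.002, -0.501, -0.866]]
contact_force: [-0.5, 0.5, 0.4]
finger_gap: 0.0852
[-0.06071877 -0.029398    0.00026743] [0.0645486  0.02790558 0.03186568]
red gy,gz [-0.007767   -0.0463745  -0.04389159] [ 0.00683797 -0.01232805  0.02334615]
[-0.51103934  0.53492781  0.3537753 ]
```

View pics/t9.png

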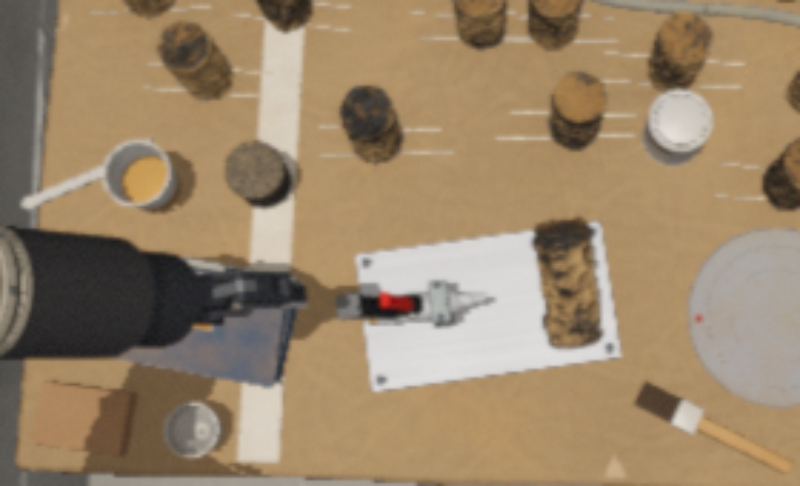

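```bash
python3 -c "
from workcell import hand_in;print(hand_in())"
```

```text
the job is handed in; nothing more can be done
None
```

I set the casting down in the cradle, squeezed the air-gun trigger home and released it, and handed the job in at about 18 s of the 42 s allowed. `hand_in` reports no verdict.

- **Casting:** It was gripped from the side and lowered until about 10 N of contact, then let go. After the gun was used, the top camera put its ends at −61 and +65 mm along the cradle, so its middle is about 2 mm up-slope of the seat. It was about 1 mm off sideways.
- **Trigger:** The gap closed to 38.3 mm, where fully squeezed measures 39 mm. It was held for roughly 1.35 to 1.5 s. That comes from the row timing, as the trigger angle itself cannot be read. Afterwards the trigger's outer face was back at about −46 mm, against −44 mm stated at rest.
- **Surroundings:** The tin, cup and pot were not near the arm's path, and the pictures show them still standing. I did not measure their positions. The gripper ended clear of everything, with the wrist force around zero.

**Checks that disagreed slightly:**
- The casting tilted 2–3° in the grip and the finger gap read 56 mm on a 58–60 mm body. I corrected for the tilt when placing it.
- The first arm-geometry fit failed until I added a wrist offset. After that it was exact.

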